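# Zero the press stand, then close a split gear housing on its dowels and hold it pressed

## Robot

A 6-joint arm with a two-finger parallel gripper is mounted at the origin on a cart in front of the work surface, level with it; the furniture and walls round the work are solid. World frame = base frame: x ahead of the robot, y to its left, z up, the work surface at z = 0. Lengths are in mm, angles in rad, forces in N, time in s.
With the tool pointing down it reaches from about 350 to 875 mm from the base axis. Payload 4.2 kg.
Tool frame: the origin (TCP) lies at the very end of the fingers, on their centre line; the grasp point (between the pads) lies 19 mm behind it (grip_depth is the z of the grasp point in the tool frame, in mm); z points along the fingers, x is the direction in which the jaws open and shut, and the axes are right-handed (so a half turn about z gives the same grasp; the last joint's range is limited). The gripper opens to 85 mm and grips with 20 to 120 N. Pads are 22 mm wide; open, the fingers measure 114 mm over their backs; the gripper's body (76 mm by 85 mm) begins 54 mm behind the grasp point. The pads swing forward as they close: fully open they stand 13 mm farther back than shut.
Start: joints at [-0.994, 0.385, 0.008, 0, -1.194, -0.259], TCP at [195.314, -593.676, 231.312] pointing down, gripper open.
Joint ranges: [-3.14, 3.14], [-1.21, 2.06], [-1.07, 1.41], [-3.16, 2.05], [-2.99, -0.16], [-3.1, 3.1]. Speed limits (rad/s): [2.79, 2.79, 3.14, 3.14, 3.14, 3.14].

## Interface

Orientations are given as a unit quaternion [w, x, y, z].
In Python, from station import sense, camera, sign_off, grip_depth gives the robot as it stands. The module is installed in compiled form; this text tells all that it offers.
- The arm moves only by the shell command python3 -m crank 'ROWS' [FORCE]. ROWS is JSON, a list that holds one entry, the list of rows, each a list of 7 numbers: the shift along the tool's x, y, z in cm, then the turn, a rotation vector about the tool's x, y, z in degrees, then the closure, from 0 (fully open) to 1 (shut). A call has 1 to 10 rows; each row shifts and turns the commanded pose from where the row before left it, along the tool's axes as they then stand; what a row does not reach is not made up. A row lasts 1/12 s, in which the tool goes at most 41.7 mm and 7.16 degrees, less where a joint would pass 70% of its speed; a pose out of reach is approached as far as the arm can. A call with a gripper value outside its range is refused whole. The fingers move at their own pace and stop on an object; FORCE is the grip in N (left out, the last holds). Time passes only in rows, so rows that do not move let the fingers close. It gives the time, the measured TCP pose, the force and the opening at its end, in the units of the state.
- sense(): the state, without advancing time (a new reading comes with each control period).
- camera(name): name is "scene" or "top" or "wrist"; returns a dict with "image" (420x560x3 uint8, blue, green, red), "z_map" (420x560 float32, mm along the optical axis (not along the pixel's ray), 0 where there is no reading), "mtx" (3x3 intrinsics, pixels), "pose" (4x4, takes a point from camera to world coordinates); the wrist camera has in their place "hand_eye" (4x4, takes a point from camera to tool coordinates, whose origin is the TCP and whose axes are the tool frame's). Camera axes: x right, y up, looking along -z (the intrinsics and any distortion apply to the point x, -y, -z); pixel columns grow to the right and rows downward; lengths in mm; the calibration is good to about 2 mm. A picture is of the moment at which its call begins: read the wrist's pose just before it.
- sign_off(): hands the job in, once; it reports no verdict.
The state is a dict: "clock": time; "joint_pos": joint angles; "joint_velocities": joint speeds; "tau": joint torques, N m; "position": TCP position; "tool_rot": TCP orientation; "ft_force": force on the tool from outside, world axes, zero at the start; "torque": the same for the moment, N m; "finger_gap": finger opening in mm.
Only numpy, scipy, OpenCV 4.12 (cv2) and the standard library are available. Lean on these libraries where they do the work, as an engineer would, in place of code of your own. Each camera call takes 0.05 s, during which the arm holds its last target.

## Task

First, while the stand is still empty of load, zero it: twist the red spring-return knob on the small grey box clockwise to its stop, then let go so that it springs back. Then set the loose upper half of the gear housing onto the two dowels of the lower half, flush all round (either way round will do), and press the pair down firmly until the sprung nest under it is fully down on its stop, without ramming it. Finish while still holding the pair pressed down like that; leave the other things on the desk where they are.

Things in the scene. Friction and masses are not known exactly. Their poses are not given: they have to be found in the camera images.
- upper_half: Loose upper housing half, grey-green painted casting, about 0.3 kg, lying parting face down. Origin: centre of its underside, z up. Flange 112 (x) x 48 (y) x 12 mm high with 10 mm through holes at x = +-42 mm, y = 0; on it a block 66 (x) x 44 (y) mm from 12 to 44 mm height, to be gripped across y; a brass plug in its top reaches 47 mm. Fits either way round.
- station: Blue press stand, fixed, base plate 150 (x) x 110 (y) x 12 mm, four guide posts at x = +-60, y = +-40 mm, 48 mm tall overall. Carries the dark sprung nest with the lower housing half. Origin: centre of its underside.
- parting (a point): Centre of the upward parting face (112 along x, 48 along y) of the lower housing half, grey-green painted casting, 66 mm above the desk while the nest is up; sinks with the nest. On the face two 8 mm steel dowels stand at x = +-42 mm, y = 0, 18 mm tall, the top 5 mm tapered. z up. When the halves are closed the upper half's origin is here.
- nest (a joint): Downward travel in m of the sprung nest that carries the lower half: 0 = up, 0.008 = on its rigid stop. The upper half's weight alone leaves it up: it starts to sink at 6 N on the lower half and reaches the stop at about 15 N, of which the upper half's weight gives about 3 N. Springs back when let go.
- zero_knob (a joint): Turn in rad of the spring-return knob: 0 = at rest, grows clockwise seen from above, 1.05 = stop. Needs about 0.05 N m to start and 0.18 N m at the stop; springs back to 0 when let go.
- knob_grip (a point): On the knob's axis at the height to grip, about 70 mm above the desk and 9 mm below the knob's top. The knob is a red upright bar 40 mm long (along this point's x), 12 mm wide (along its y), 30 mm tall above a 42 mm grey disc, standing on a grey box 96 x 80 x 45 mm. The point turns with the knob.
- zero_box: The fixed grey box with a black face, 96 (x) x 80 (y) x 45 mm, that carries the knob at its centre; a white dot marks rest (at +x) and a green dot the stop. Origin: centre of its underside. The knob's bar lies along x at rest.
- desk_mug: Orange mug, 81 x 113 x 101 mm, bystander. Origin: centre of its underside.
- micrometer: Micrometer lying flat, 45 x 134 x 17 mm, bystander. Origin: centre of its underside.
- parts_tray: Blue parts tray, 70 x 142 x 30 mm, bystander. Origin: centre of its underside.
- spur_gear: Spur gear lying flat, 59 mm across, 18 mm high, bystander. Origin: centre of its underside.
Things that resemble listed ones, but are neither listed nor needed, are in the scene too. Leave any turquoise look-alike of the zero_box alone.

How it is judged:
By the outcome, as a careful person would: the job done as asked, in the order asked, and still so for the second after the job is handed in, while the arm keeps its last pose, push and grip.
It also fails if it takes over 56 s, if anything falls off the work surface, if the arm or the gripper's body presses on something with over 40 N, if the wrist force passes 120 N, or if a joint passes its speed limit or range.

## Working session

There is one attempt and no reset: what is moved stays moved. The work goes in short steps, Python scripts to look and compute and a shell command to move; the robot and the scene stay as the last step left them, time stands still between calls to the robot, and variables do not carry over. Pictures are saved under pics/ and viewed, and the job is handed in when it is done.

```bash
mkdir -p pics; ls
python3 - <<'E'
from station import sense,camera,grip_depth
import cv2,numpy as np
s=sense();print(s,grip_depth)
for n in("scene","top","wrist"):
    c=camera(n);cv2.imwrite(f"pics/{n}0.png",c["image"]);np.savez(f"{n}0.npz",**c)
    print(n,c["mtx"].round(1).tolist(),[ (k,np.round(v,3).tolist()) for k,v in c.items() if k in("pose","hand_eye")],[k for k in c])
E
```

```text
pics
{'clock': 0.0, 'joint_pos': array([-9.94361247e-01,  3.85554202e-01,  6.63890922e-03, -5.20981352e-04,
       -1.19398787e+00, -2.58611487e-01]), 'joint_velocities': array([ 0.00113785, -0.00120775, -0.00012932,  0.00024051,  0.00195358,
       -0.0012571 ]), 'tau': array([ 1.52222980e-03, -3.92284584e+01,  1.88406909e+01,  4.18631002e+00,
       -4.56686728e-03, -2.11948816e-06]), 'position': array([ 195.1639286 , -593.13850923,  230.22485632]), 'tool_rot': array([-8.95864558e-04,  5.86379523e-01,  8.10035732e-01,  6.04759455e-04]), 'ft_force': array([-0.27245466, -0.41260376, -0.09624012]), 'torque': array([-0.00399702,  0.04391469,  0.01282717]), 'finger_gap': 85.32923367203779} -18.700000000000003
scene [[409.2, 0.0, 277.4], [0.0, 409.2, 203.4], [0.0, 0.0, 1.0]] [('pose', [[-0.433, 0.611, -0.663, -16.793], [-0.901, -0.281, 0.33, 320.16], [0.015, 0.74, 0.672, 684.623], [0.0, 0.0, 0.0, 1.0]])] ['image', 'z_map', 'mtx', 'pose']
top [[438.3, 0.0, 279.2], [0.0, 438.3, 211.6], [0.0, 0.0, 1.0]] [('pose', [[-0.018, 0.991, -0.136, 442.671], [-0.999, -0.014, 0.029, 23.819], [0.026, 0.136, 0.99, 1130.038], [0.0, 0.0, 0.0, 1.0]])] ['image', 'z_map', 'mtx', 'pose']
wrist [[344.8, 0.0, 282.2], [0.0, 344.8, 212.1], [0.0, 0.0, 1.0]] [('hand_eye', [[1.0, -0.001, -0.0, 0.2], [-0.001, -0.96, -0.279, -71.177], [0.0, 0.279, -0.96, -142.899], [0.0, 0.0, 0.0, 1.0]])] ['image', 'z_map', 'mtx', 'hand_eye']
```

View pics/scene0.png

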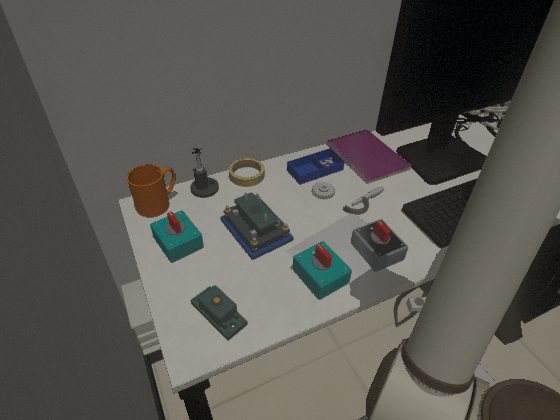

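View pics/top0.png

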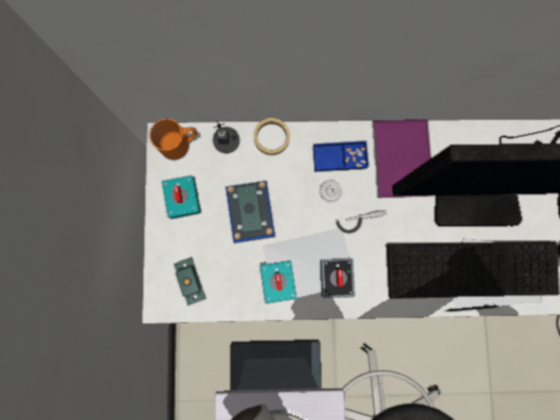

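View pics/wrist0.png

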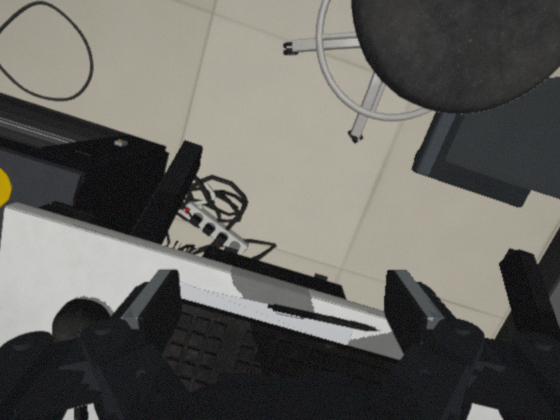

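The grey zero box is at about top (337,277), with turquoise look-alikes at (181,197) and (278,282). The upper half is at (189,282) and the station at (250,211). Next I'll zoom in and measure.

```bash
cat > h.py <<'E'
import numpy as np,cv2
from scipy.spatial.transform import Rotation as R
def ray(c,u,v,T=None):
    T=c["pose"] if T is None else T
    K=c["mtx"]; u=np.asarray(u,float);v=np.asarray(v,float)
    d=np.stack([(u-K[0,2])/K[0,0],-(v-K[1,2])/K[1,1],-np.ones_like(u)],-1)
    return T[:3,3],d@T[:3,:3].T
def plane(c,u,v,z,T=None):
    o,d=ray(c,u,v,T); return o+d*((z-o[2])/d[...,2])[...,None]
def cloud(c,T=None):
    v,u=np.mgrid[:420,:560]; o,d=ray(c,u,v,T); return o+d*c["z_map"][...,None]
def toolT(s):
    T=np.eye(4);q=s["tool_rot"];T[:3,:3]=R.from_quat([q[1],q[2],q[3],q[0]]).as_matrix();T[:3,3]=s["position"];return T
E
python3 - <<'E'
from h import *
c=dict(np.load("top0.npz"));P=cloud(c)
im=c["image"]
def crop(x,y,w,h,s,n): cv2.imwrite(n,cv2.resize(im[y:y+h,x:x+w],None,fx=s,fy=s,interpolation=cv2.INTER_CUBIC))
crop(150,170,220,140,3.6,"pics/topz.png")
for n,(u,v) in dict(knob=(339,277),box=(325,290),up=(186,282),flange=(182,265),st=(250,211),corner=(240,228),desk=(220,250),tq=(278,282)).items(): print(n,P[v,u].round(1))
E
```

```text
knob [ 427.5 -145.    85.3]
box [ 396.  -116.2   43.1]
up [421.7 222.6  44.5]
flange [463.6 239.7   8.4]
st [590.4  64.6  69.4]
corner [551.5  90.6  46. ]
desk [500.  144.5   4.6]
tq [418.4  -0.5  80.8]
```

View pics/topz.png

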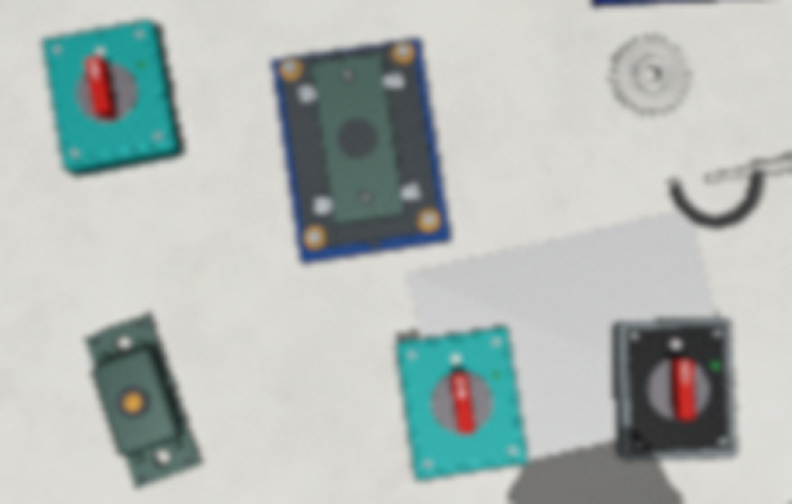

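Run:
```python
from h import *
for n in("top","scene"):
    c=dict(np.load(n+"0.npz"));im=c["image"];hsv=cv2.cvtColor(im,cv2.COLOR_BGR2HSV)
    red=((hsv[...,0]<8)|(hsv[...,0]>172))&(hsv[...,1]>150)&(hsv[...,2]>80)
    k,l,st,ce=cv2.connectedComponentsWithStats(red.astype(np.uint8))
    for i in range(1,k):
        if st[i,4]<40: continue
        ys,xs=np.where(l==i)
        p=plane(c,xs,ys,79.)[:,:2]; r=cv2.minAreaRect(p.astype(np.float32))
        print(n,"red",ce[i].round(1),st[i,4],"ctr",np.round(r[0],1),np.round(r[1],1),round(r[2],1))
    if n=="top":
        def rect(mask,z,roi,name):
            x,y,w,h=roi;m=np.zeros_like(mask,np.uint8);m[y:y+h,x:x+w]=mask[y:y+h,x:x+w]
            k,l,st,ce=cv2.connectedComponentsWithStats(m);i=1+np.argmax(st[1:,4]);ys,xs=np.where(l==i)
            p=plane(c,xs,ys,z)[:,:2].astype(np.float32);r=cv2.minAreaRect(p)
            print(name,np.round(r[0],1),np.round(r[1],1),round(r[2],1),st[i])
        bl=hsv[...,2]<75
        rect(bl,45.,(318,255,42,45),"blackface")
        yel=(hsv[...,0]>10)&(hsv[...,0]<28)&(hsv[...,1]>100)
        k,l,st,ce=cv2.connectedComponentsWithStats(yel.astype(np.uint8))
        for i in range(1,k):
            u,v=ce[i]
            if 170<u<290 and 170<v<310: print("brass",ce[i].round(1),st[i,4],plane(c,u,v,48.)[:2].round(1))
        rect((hsv[...,2]<130),44.,(165,250,50,65),"upper")
        # lower half green
        rect((hsv[...,0]>50)&(hsv[...,0]<90)&(hsv[...,1]>50)&(hsv[...,2]<140),66.,(225,180,50,62),"lower")
```

```text
top red [177.9 195.2] 63 ctr [632.8 239. ] [35.3 12.5] 8.7
top red [339.2 279.3] 70 ctr [ 426.2 -147.1] [11.9 40. ] 87.9
blackface [ 423.7 -143.7] [74.5 85. ] 89.0 [321 261  31  36 607]
brass [261.3 185.6] 11 [657.3  36.6]
brass [231.2 190. ] 10 [647.1 111.9]
brass [267.6 232.4] 7 [539.3  22.5]
brass [239.1 234.9] 7 [534.3  92.7]
brass [236.5 238. ] 2 [526.7  99.3]
brass [186.5 281.4] 23 [423.2 220.8]
upper [424.7 216.1] [105.2  49.4] 19.1 [175 258  30  47 814]
lower [598.4  67.3] [110.1  46.1] 8.1 [237 186  24  46 635]
scene red [174.4 221.4] 98 ctr [619.5 241.9] [63.7 12.9] 3.0
scene red [384.2 229.9] 92 ctr [ 413.9 -142.1] [19.9 60. ] 71.2
scene red [324.6 253.7] 94 ctr [408.5   2.2] [16.1 55.4] 84.5
```

```bash
python3 -m crank '[[[0,0,1,0,0,6,0],[0,0,1,0,0,6,0],[0,0,1,0,0,6,0],[3,1.5,0,0,0,0,0],[3.5,1.8,0,0,0,0,0],[3.5,1.8,0,0,0,0,0],[3.5,1.8,0,0,0,0,0],[3.5,1.8,0,0,0,0,0],[3.5,1.8,0,0,0,0,0],[3.5,1.8,0,0,0,0,0]]]'
python3 -m crank '[[[3.5,1.8,0,0,0,0,0],[3.5,1.8,0,0,0,0,0],[3.5,1.8,0,0,0,0,0],[3.5,1.8,0,0,0,0,0],[3.5,1.8,0,0,0,0,0.3],[3.5,1.8,0,0,0,0,0.3],[3.5,1.8,0,0,0,0,0.3],[0,0,0,0,0,0,0.3]]]'
```

```text
clock: 0.98
position: [317.7, -351.4, 201.2]
tool_rot: [-0.0, 0.706, 0.708, 0.0]
ft_force: [1.0, -0.3, -0.2]
finger_gap: 85.5
clock: 1.65
position: [445.4, -103.3, 201.6]
tool_rot: [0.001, 0.703, 0.711, 0.001]
ft_force: [-0.2, -0.0, -0.6]
finger_gap: 59.8
```

```bash
python3 -m crank '[[[-2.1,-1,0,0,0,0,0.3],[-2.1,-1,0,0,0,0,0.3],[0,0,0,0,0,0,0.3],[0,0,0,0,0,0,0.3]]]'
python3 - <<'E'
from h import *
from station import sense,camera
s=sense();c=camera("wrist");T=toolT(s)@c["hand_eye"];c["pose"]=T;np.savez("w1.npz",**c)
print(s["position"],s["tool_rot"],s["joint_pos"])
cv2.imwrite("pics/w1.png",c["image"])
hsv=cv2.cvtColor(c["image"],cv2.COLOR_BGR2HSV)
red=((hsv[...,0]<8)|(hsv[...,0]>172))&(hsv[...,1]>150)&(hsv[...,2]>60)
ys,xs=np.where(red);P=cloud(c)
for z in(79.,):
  r=cv2.minAreaRect(plane(c,xs,ys,z)[:,:2].astype(np.float32));print(r)
q=P[ys,xs];print("depth z pctl",np.percentile(q[:,2],[5,50,95]))
t=q[q[:,2]>np.percentile(q[:,2],95)-6];print(cv2.minAreaRect(t[:,:2].astype(np.float32)))
E
```

```text
clock: 1.98
position: [422.1, -150.4, 201.1]
tool_rot: [-0.0, 0.706, 0.708, -0.0]
ft_force: [-0.1, 0.4, -0.4]
finger_gap: 60.1
[ 422.0724305  -150.42770179  201.13886696] [-2.01686925e-04  7.06430737e-01  7.07782143e-01 -1.03343794e-04] [ 2.21904528e-02  1.08111993e-01 -4.49888627e-01 -1.74660037e-04
 -1.01322404e+00 -1.59098315e+00]
((419.2951354980469, -73.54438018798828), (44.01150894165039, 160.06886291503906), 2.8389768600463867)
depth z pctl [55.26793155 79.5098012  81.6773224 ]
((397.6597900390625, -72.9771957397461), (93.55359649658203, 159.75067138671875), 0.00883460883051157)
```

View pics/w1.png

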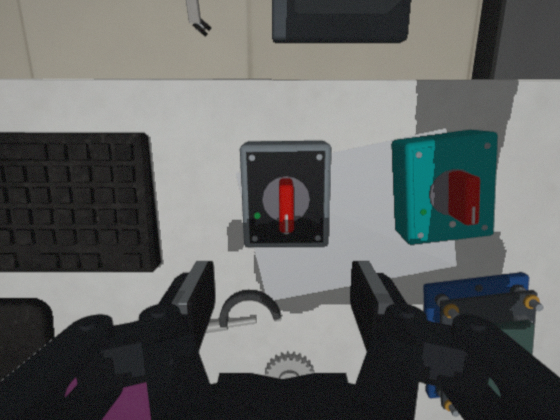

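The knob is centred near wrist pixel (286,205). The second red patch, at (463,197), is the turquoise look-alike, so I'll isolate the real one.

Run:
```python
from h import *
c=dict(np.load("w1.npz"));P=cloud(c)
hsv=cv2.cvtColor(c["image"],cv2.COLOR_BGR2HSV)
red=((hsv[...,0]<8)|(hsv[...,0]>172))&(hsv[...,1]>120)&(hsv[...,2]>50);red[:,330:]=0
ys,xs=np.where(red);print(xs.min(),xs.max(),ys.min(),ys.max())
print(cv2.minAreaRect(plane(c,xs,ys,79.)[:,:2].astype(np.float32)))
q=P[ys,xs];t=q[q[:,2]>74];print(len(q),len(t),cv2.minAreaRect(t[:,:2].astype(np.float32)),np.median(t[:,2]))
bl=(hsv[...,2]<70);m=np.zeros_like(bl);m[135:250,238:333]=bl[135:250,238:333]
b=m&(np.abs(P[...,2]-45)<6);ys,xs=np.where(b);print("box",cv2.minAreaRect(P[ys,xs,:2].astype(np.float32)),np.median(P[ys,xs,2]))
print("4 screws",[plane(c,u,v,45.)[:2].round(1) for u,v in((252,157),(319,157),(252,238),(318,238),(257,216))])
print("desk",P[300,540 if 0 else 210],P[120,300])
```

```text
279 293 178 232
((422.57122802734375, -147.20394897460938), (44.507286071777344, 11.369291305541992), 0.15922911465168)
728 657 ((397.72894287109375, -147.62521362304688), (93.72432708740234, 11.36418628692627), 0.6448983550071716) 80.6294412130016
box ((427.08984375, -147.7747039794922), (87.6227035522461, 78.39264678955078), 1.1922221183776855) 45.89697248701364
4 screws [array([ 388.4, -176.5]), array([ 388.2, -118.6]), array([ 462.8, -178.1]), array([ 462.7, -117.1]), array([ 441.6, -173.1])]
desk [ 425.83824995 -180.14989679  217.04242823] [ 358.3731871  -133.37463738    1.07984319]
```

```bash
python3 -m crank '[[[0.3,0.3,3,0,0,0,0.4],[0,0,3.5,0,0,0,0.4],[0,0,3.5,0,0,0,0.4],[0,0,2.6,0,0,0,0.4],[0,0,1,0,0,0,0.4],[0,0,1,0,0,0,0.4],[0,0,0,0,0,0,0.4],[0,0,0,0,0,0,0.4]]]'
python3 - <<'E'
from h import *
from station import sense,camera
c=camera("wrist")
s=sense();print(s["position"],s["ft_force"])
cv2.imwrite("pics/w2.png",c["image"])
E
```

```text
clock: 2.7
position: [425.9, -146.6, 55.1]
tool_rot: [-0.0, 0.706, 0.709, -0.0]
ft_force: [0.1, 0.2, 0.2]
finger_gap: 51.1
[ 426.31318612 -146.66488874   55.67394584] [ 0.03023862 -0.24288833  1.01100952]
```

View pics/w2.png

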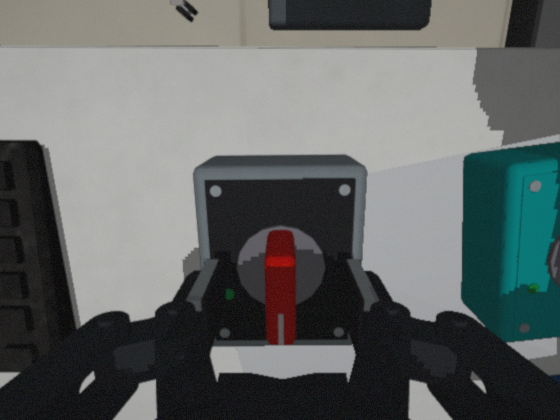

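```bash
python3 -m crank '[[[0,0,0,0,0,0,1],[0,0,0,0,0,0,1],[0,0,0,0,0,0,1],[0,0,0,0,0,0,1],[0,0,0,0,0,0,1],[0,0,0,0,0,0,1],[0,0,0,0,0,0,1],[0,0,0,0,0,0,1]]]' 50
python3 -m crank '[[[0,0,0,0,0,6,1],[0,0,0,0,0,6,1],[0,0,0,0,0,6,1],[0,0,0,0,0,6,1],[0,0,0,0,0,6,1],[0,0,0,0,0,6,1],[0,0,0,0,0,6,1],[0,0,0,0,0,6,1]]]'
python3 - <<'E'
from station import sense
s=sense();print(s["torque"],s["ft_force"],s["joint_pos"][5])
E
```

```text
clock: 3.42
position: [426.1, -147.3, 56.2]
tool_rot: [0.001, 0.706, 0.709, 0.0]
ft_force: [-1.8, -3.4, 5.2]
finger_gap: 11.2
clock: 4.08
position: [426.0, -147.7, 56.2]
tool_rot: [0.001, 0.934, 0.358, 0.0]
ft_force: [-1.8, -6.4, 5.1]
finger_gap: 11.0
[-1.85078747  0.38530871  0.17300742] [-1.75085502 -6.42793088  5.12360495] -2.4403287178008757
```

```bash
python3 -m crank '[[[0,0,0,0,0,5,1],[0,0,0,0,0,4,1],[0,0,0,0,0,0,1]]]'
python3 - <<'E'
from station import sense
s=sense();print(s["torque"],s["ft_force"],s["joint_pos"][5])
E
python3 -m crank '[[[0,0,0,0,0,3,1],[0,0,0,0,0,0,1],[0,0,0,0,0,0,1]]]'
python3 - <<'E'
from station import sense
s=sense();print(s["torque"],s["ft_force"],s["joint_pos"][5])
E
```

```text
clock: 4.33
position: [426.0, -147.7, 56.2]
tool_rot: [0.001, 0.958, 0.285, 0.0]
ft_force: [-1.2, -6.0, 5.6]
finger_gap: 11.0
[-1.92692693  0.34479185  0.17727242] [-1.24350363 -6.04403125  5.62694821] -2.5945488054421046
clock: 4.58
position: [425.9, -147.8, 56.2]
tool_rot: [0.001, 0.965, 0.261, 0.0]
ft_force: [-1.7, -5.7, 5.7]
finger_gap: 11.1
[-1.87302427  0.33924473  0.22651728] [-1.6896547  -5.6515489   5.73584976] -2.644441473367493
```

```bash
python3 -m crank '[[[0,0,0,0,0,3,1],[0,0,0,0,0,0,1],[0,0,0,0,0,0,1]]]'
python3 - <<'E'
from station import sense,camera
import cv2
s=sense();print(s["torque"],s["ft_force"],s["joint_pos"][5])
cv2.imwrite("pics/w3.png",camera("wrist")["image"])
E
```

```text
clock: 4.83
position: [425.9, -147.8, 56.2]
tool_rot: [0.001, 0.971, 0.238, -0.0]
ft_force: [-2.2, -7.3, 5.8]
finger_gap: 11.1
[-1.83057515  0.40378493  1.1150397 ] [-2.1566186  -7.25446393  5.75141242] -2.693841807618813
```

View pics/w3.png

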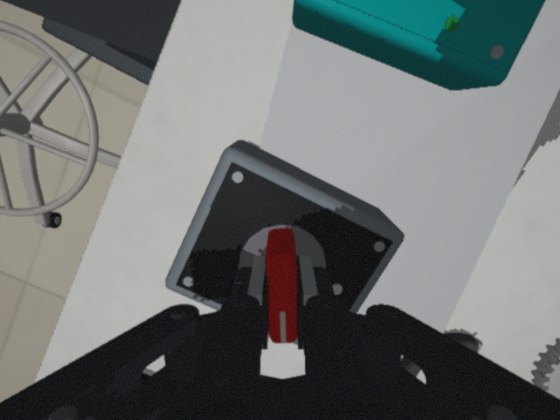

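Torque jumped to 1.1 N·m, so the knob is on its stop. Letting go.

```bash
python3 -m crank '[[[0,0,0,0,0,0,0],[0,0,0,0,0,0,0],[0,0,0,0,0,0,0],[0,0,0,0,0,0,0],[0,0,0,0,0,0,0],[0,0,0,0,0,0,0],[0,0,-3,0,0,0,0],[0,0,-4,0,0,0,0],[0,0,-4,0,0,0,0],[0,0,-3,0,0,0,0]]]'
python3 - <<'E'
from h import *
from station import sense,camera
s=sense();print(s["position"],s["tool_rot"],s["joint_pos"])
c=camera("wrist");cv2.imwrite("pics/w4.png",c["image"])
c=camera("top");hsv=cv2.cvtColor(c["image"],cv2.COLOR_BGR2HSV)
cv2.imwrite("pics/t4.png",c["image"])
E
```

```text
clock: 5.72
position: [426.4, -146.8, 198.4]
tool_rot: [0.0, 0.972, 0.235, 0.001]
ft_force: [0.5, -0.0, -0.0]
finger_gap: 85.6
[ 426.37743419 -146.77244152  198.39308963] [4.98105710e-04 9.71891047e-01 2.35425785e-01 1.49808021e-03] [ 3.09755656e-02  1.14208383e-01 -4.50644316e-01  4.27241380e-04
 -1.00280684e+00 -2.69748359e+00]
```

View pics/w4.png

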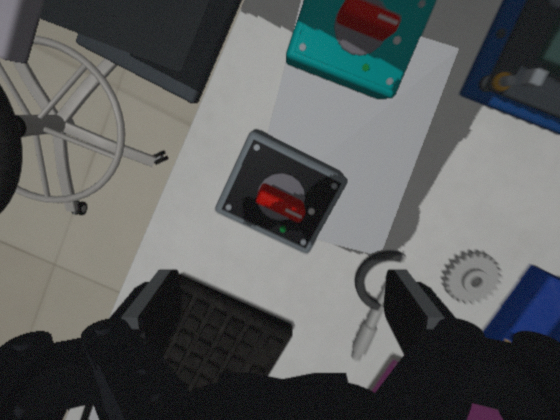

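The knob is back at rest, with its bar (wrist 280,203) lying along the box's long axis towards the white dot. Moving to the upper half next.

```bash
python3 -m crank '[[[0,0,0,0,0,-7,0],[0,0,0,0,0,-7,0],[0,0,0,0,0,-7,0],[0,0,0,0,0,-7,0],[0,0,0,0,0,-7,0],[0,0,0,0,0,-7,0],[0,0,0,0,0,-7,0],[0,0,0,0,0,-7,0],[0,0,0,0,0,-7,0],[0,0,0,0,0,-7,0]]]'
python3 -m crank '[[[0,0,0,0,0,-7,0],[0,0,0,0,0,-6,0],[3.7,1.4,0,0,0,0,0],[3.7,1.4,0,0,0,0,0],[3.7,1.4,0,0,0,0,0],[3.7,1.4,0,0,0,0,0],[3.7,1.4,0,0,0,0,0],[3.7,1.4,0,0,0,0,0],[3.7,1.4,0,0,0,0,0],[3.7,1.4,0,0,0,0,0]]]'
python3 -m crank '[[[3.7,1.4,0,0,0,0,0],[0,0,0,0,0,0,0],[0,0,0,0,0,0,0],[0,0,0,0,0,0,0]]]'
python3 - <<'E'
from h import *
from station import sense,camera
s=sense();c=camera("wrist");c["pose"]=toolT(s)@c["hand_eye"];np.savez("w5.npz",**c)
print(s["position"],s["tool_rot"],s["joint_pos"])
cv2.imwrite("pics/w5.png",c["image"])
E
```

```text
clock: 6.65
position: [425.2, -146.5, 194.4]
tool_rot: [-0.001, 0.659, 0.752, -0.0]
ft_force: [-0.3, 0.1, -0.6]
finger_gap: 85.7
clock: 7.48
position: [427.5, 171.6, 194.7]
tool_rot: [-0.0, 0.572, 0.82, -0.0]
ft_force: [0.5, -0.4, 0.0]
finger_gap: 85.2
clock: 7.82
position: [428.1, 208.9, 194.3]
tool_rot: [-0.0, 0.572, 0.82, -0.001]
ft_force: [-0.2, 0.3, -0.1]
finger_gap: 85.3
[428.11573014 208.89544068 194.3375891 ] [-4.57423115e-04  5.71913478e-01  8.20313095e-01 -1.09138675e-03] [ 7.95688344e-01  1.65711296e-01 -3.98727739e-01 -6.39351169e-04
 -1.00866147e+00 -2.01302109e+00]
```

View pics/w5.png

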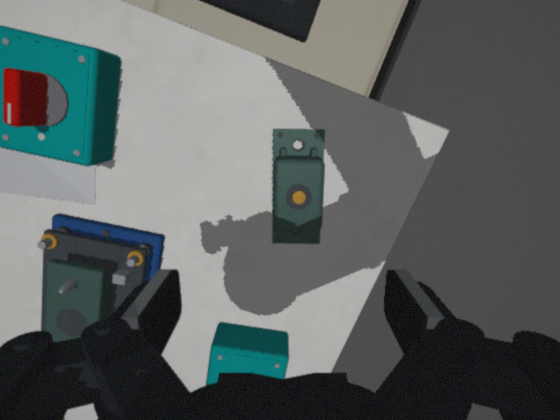

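Run:
```python
from h import *
c=dict(np.load("w5.npz"));P=cloud(c);hsv=cv2.cvtColor(c["image"],cv2.COLOR_BGR2HSV)
print("plug",plane(c,299.,198.,47.)[:2])
g=(hsv[...,0]>60)&(hsv[...,0]<95)&(hsv[...,1]>40);m=np.zeros_like(g);m[120:250,262:335]=g[120:250,262:335]
cv2.imwrite("pics/m5.png",m.astype(np.uint8)*255)
top=m&(P[...,2]>40)&(P[...,2]<52);ys,xs=np.where(top)
r=cv2.minAreaRect(P[ys,xs,:2].astype(np.float32));print("top",r,len(ys),np.median(P[ys,xs,2]))
r=cv2.minAreaRect(np.c_[xs,ys].astype(np.float32));print("px",r);b=cv2.boxPoints(r);print(plane(c,b[:,0],b[:,1],44.)[:,:2].mean(0))
fl=m&(P[...,2]>5)&(P[...,2]<18);ys,xs=np.where(fl)
r=cv2.minAreaRect(P[ys,xs,:2].astype(np.float32));print("flange",r,np.median(P[ys,xs,2]))
k,l,st,ce=cv2.connectedComponentsWithStats(((hsv[...,0]>12)&(hsv[...,0]<28)&(hsv[...,1]>140)).astype(np.uint8))
for i in range(1,k):
  if st[i,4]>30 and 280<ce[i][0]<320: print(ce[i],st[i,4],plane(c,*ce[i],47.)[:2])
```

```text
plug [423.26773069 222.74762728]
top ((423.2596435546875, 222.10223388671875), (65.59910583496094, 42.4320182800293), 19.902860641479492) 2909 44.046755419919634
px ((298.5, 195.0), (72.0, 49.0), 90.0)
[422.43695581 222.10693931]
flange ((423.0054931640625, 222.37191772460938), (111.04696655273438, 46.41841125488281), 19.8302001953125) 12.316946340517319
[298.43181818 196.93939394] 132 [422.55685274 221.94716723]
```

```bash
python3 -m crank '[[[1.4,0,3,0,0,0,0],[0,0,4,0,0,0,0],[0,0,4,0,0,0,0],[0,0,4,0,0,0,0],[0,0,1.8,0,0,0,0],[0,0,1,0,0,0,0],[0,0,0,0,0,0,0],[0,0,0,0,0,0,0]]]'
python3 - <<'E'
from h import *
from station import sense,camera
s=sense();print(s["position"],s["tool_rot"],s["ft_force"])
c=camera("wrist");cv2.imwrite("pics/w6.png",c["image"])
E
```

```text
clock: 8.53
position: [424.2, 221.1, 17.2]
tool_rot: [-0.0, 0.573, 0.82, -0.001]
ft_force: [0.3, 1.0, -0.4]
finger_gap: 85.4
[424.15815654 221.08165647  17.18442408] [-3.36174248e-05  5.72781032e-01  8.19708180e-01 -6.22379308e-04] [ 0.33641968  1.04128682 -0.39612989]
```

View pics/w6.png

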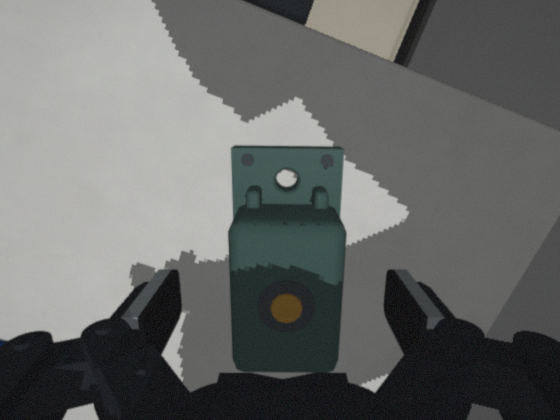

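```bash
python3 -m crank '[[[0.1,0,0.1,0,0,0,0.3],[0,0,0,0,0,0,0.6],[0,0,0,0,0,0,1],[0,0,0,0,0,0,1],[0,0,0,0,0,0,1],[0,0,0,0,0,0,1],[0,0,0,0,0,0,1],[0,0,0,0,0,0,1]]]' 80
python3 -m crank '[[[0,0,-1,0,0,0,1],[0,0,-2,0,0,0,1],[0,0,-4,0,0,0,1],[0,0,-4,0,0,0,1],[0,0,-4,0,0,0,1],[0,0,0,0,0,0,1],[0,0,0,0,0,0,1]]]'
python3 - <<'E'
from h import *
from station import sense,camera
s=sense();print(s["position"],s["tool_rot"],s["ft_force"],s["torque"],s["joint_pos"])
c=camera("wrist");c["pose"]=toolT(s)@c["hand_eye"];np.savez("w7.npz",**c);cv2.imwrite("pics/w7.png",c["image"])
E
```

```text
clock: 9.25
position: [424.3, 223.6, 17.5]
tool_rot: [0.0, 0.572, 0.82, 0.001]
ft_force: [-0.1, -1.7, 5.8]
finger_gap: 42.4
clock: 9.83
position: [424.0, 224.0, 168.3]
tool_rot: [-0.0, 0.572, 0.82, 0.003]
ft_force: [-0.1, -0.1, -4.7]
finger_gap: 43.0
[424.0023221  224.02118445 168.28229959] [-7.66863537e-06  5.72216815e-01  8.20097764e-01  2.75216924e-03] [-0.062582   -0.1220108  -4.74705175] [-0.0854886   0.09122961  0.01260317] [ 8.25296156e-01  1.95849678e-01 -4.34441260e-01 -9.48340318e-04
 -9.35054384e-01 -2.04315324e+00]
```

View pics/w7.png

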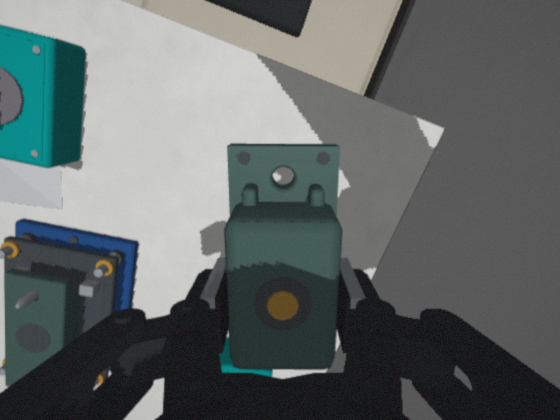

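```bash
python3 -m crank '[[[0,0,-3.6,0,0,4,1],[0,0,-3.6,0,0,4,1],[0,0,-3.6,0,0,4,1],[-1.2,1.5,0,0,0,0,1],[-2.2,3,0,0,0,0,1],[-2.2,3,0,0,0,0,1],[-2.2,3,0,0,0,0,1],[-2.2,3,0,0,0,0,1],[-2.2,3,0,0,0,0,1],[-2.2,3,0,0,0,0,1]]]'
python3 -m crank '[[[-2.2,3,0,0,0,0,1],[-1.6,2,0,0,0,0,1],[0,0,0,0,0,0,1],[0,0,0,0,0,0,1],[0,0,0,0,0,0,1]]]'
python3 - <<'E'
from h import *
from station import sense,camera
s=sense();print(s["position"],s["tool_rot"],s["ft_force"],s["joint_pos"])
c=camera("wrist");c["pose"]=toolT(s)@c["hand_eye"];np.savez("w8.npz",**c);cv2.imwrite("pics/w8.png",c["image"])
E
```

```text
clock: 10.72
position: [637.3, 107.3, 269.8]
tool_rot: [-0.002, 0.655, 0.756, -0.003]
ft_force: [0.7, 1.3, -3.9]
finger_gap: 42.9
clock: 11.13
position: [691.0, 78.1, 270.7]
tool_rot: [-0.002, 0.655, 0.756, -0.003]
ft_force: [-0.1, -0.4, -4.3]
finger_gap: 42.6
[691.00701982  78.13471786 270.65082208] [-0.00207716  0.65481489  0.7557823  -0.00250299] [-0.12946763 -0.4106016  -4.28331075] [ 3.43947951e-01  4.91788131e-01  2.76706718e-01 -1.18904686e-03
 -1.36211546e+00 -1.77158241e+00]
```

View pics/w8.png

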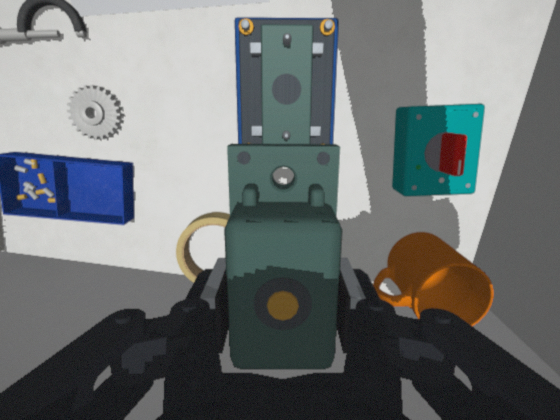

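The station fills the top of the view, with dowels near (287,40) and (287,136). The held part's near hole is at (283,176). Measuring each of these.

Run:
```python
from h import *
c=dict(np.load("w8.npz"));im=c["image"]
cv2.imwrite("pics/w8z.png",cv2.resize(im[15:195,225:345],None,fx=3.3,fy=3.3,interpolation=cv2.INTER_CUBIC))
P=cloud(c);g=cv2.cvtColor(im,cv2.COLOR_BGR2HSV)
reg=np.zeros(P.shape[:2],bool);reg[22:146,255:320]=1
m=reg&(P[...,2]>60)&(P[...,2]<70);ys,xs=np.where(m)
print(cv2.minAreaRect(P[ys,xs,:2].astype(np.float32)),np.median(P[ys,xs,2]),len(ys))
m=reg&(P[...,2]>75);k,l,st,ce=cv2.connectedComponentsWithStats(m.astype(np.uint8))
for i in range(1,k): print("tall",ce[i],st[i],P[l==i].mean(0),P[l==i][:,2].max())
```

```text
((595.8585205078125, 68.39006042480469), (105.99022674560547, 48.07521057128906), 8.01550006866455) 66.46952170059868 5822
tall [319.  24.] [319  24   1   1   1] [621.41016353  68.33988345 414.00988971] 414.00988971088475
tall [276.  27.] [276  27   1   1   1] [621.41016353  68.33988345 414.00988971] 414.00988971088475
tall [301.  26.] [301  26   1   1   1] [621.41016353  68.33988345 414.00988971] 414.00988971088475
tall [281.  30.] [281  30   1   1   1] [621.41016353  68.33988345 414.00988971] 414.00988971088475
tall [286.8961039   38.42857143] [283  33   9  11  77] [557.60833306  63.10530518  81.29007408] 85.20191760001552
tall [296.  34.] [296  34   1   1   1] [621.41016353  68.33988345 414.00988971] 414.00988971088475
tall [259.  38.] [259  38   1   1   1] [621.41016353  68.33988345 414.00988971] 414.00988971088475
tall [259.  47.] [259  47   1   1   1] [621.41016353  68.33988345 414.00988971] 414.00988971088475
tall [289.  52.] [289  52   1   1   1] [621.41016353  68.33988345 414.00988971] 414.00988971088475
tall [302.  53.] [302  53   1   1   1] [621.41016353  68.33988345 414.0
[... 1523 characters left out ...]
 110.] [279 110   1   1   1] [621.41016353  68.33988345 414.00988971] 414.00988971088475
tall [296. 110.] [296 110   1   1   1] [621.41016353  68.33988345 414.00988971] 414.00988971088475
tall [283. 117.] [283 117   1   1   1] [621.41016353  68.33988345 414.00988971] 414.00988971088475
tall [289. 124.] [289 124   1   1   1] [621.41016353  68.33988345 414.00988971] 414.00988971088475
tall [286.01666667 135.35      ] [282 131   9  10  60] [639.58309546  74.36186061  87.11534248] 414.00988971088475
tall [316. 141.] [316 141   1   1   1] [621.41016353  68.33988345 414.00988971] 414.00988971088475
tall [287.  144.5] [255 144  65   2 130] [634.02282437  72.28251332 257.56398739] 262.00552813759094
```

View pics/w8z.png

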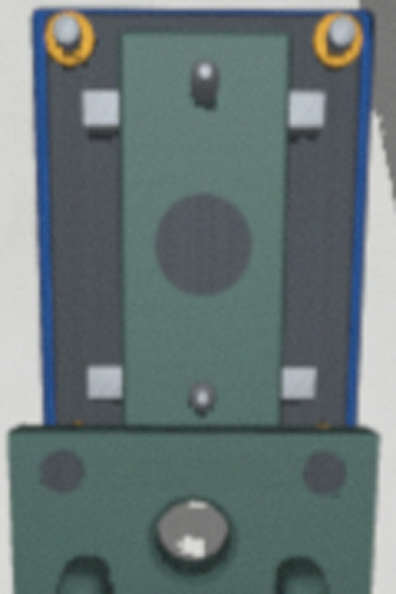

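Run:
```python
from h import *
c=dict(np.load("w8.npz"));P=cloud(c);im=c["image"];hsv=cv2.cvtColor(im,cv2.COLOR_BGR2HSV)
a=plane(c,286.8,36.8,84.);b=plane(c,286.2,134.3,84.)
print("dowels",a,b,np.linalg.norm(a-b),(a+b)/2,np.degrees(np.arctan2(*(b-a)[1::-1])))
H=c["hand_eye"]
Pt=cloud(c,H)
print("hole",plane(c,283.5,175.6,5.5,H))
k,l,st,ce=cv2.connectedComponentsWithStats(((hsv[...,0]>12)&(hsv[...,0]<28)&(hsv[...,1]>140)).astype(np.uint8))
for i in range(1,k):
  if st[i,4]>200: print(ce[i],st[i,4],plane(c,*ce[i],-29.5,H))
reg=np.zeros(P.shape[:2],bool);reg[138:375,215:350]=1
g=reg&(hsv[...,0]>60)&(hsv[...,0]<95)&(hsv[...,1]>40)
for lo,hi,n in((-32,-20,"blocktop"),(-1,12,"flange")):
  m=g&(Pt[...,2]>lo)&(Pt[...,2]<hi);ys,xs=np.where(m);q=Pt[ys,xs]
  r=cv2.minAreaRect(q[:,:2].astype(np.float32));print(n,r,np.median(q[:,2]),q[:,1].min(),q[:,1].max())
T=c["pose"]@np.linalg.inv(H);print("toolx",T[:3,0],"tooly",T[:3,1],"z",T[:3,2])
m=g&(Pt[...,2]>-1)&(Pt[...,2]<12);ys,xs=np.where(m);A=np.c_[Pt[ys,xs,:2],np.ones(len(ys))];print("flange tilt",np.linalg.lstsq(A,Pt[ys,xs,2],rcond=None)[0])
```

```text
dowels [556.85294644  62.87342673  84.        ] [638.84926358  74.47354018  84.        ] 82.81279282895983 [597.85110501  68.67348345  84.        ] 8.052264108007938
hole [  0.72800182 -44.53743842   5.5       ]
[435.52298939 278.77902507] 6503 [ 55.83796148 -13.04341209 -29.5       ]
[282.35909091 305.18333333] 660 [  0.26676975  -2.15966753 -29.5       ]
blocktop ((0.16675376892089844, -2.191577911376953), (44.486602783203125, 64.91790771484375), 0.12779222428798676) -26.36654381309509 -34.64266968312916 30.305142798599178
flange ((0.4808769226074219, -42.13780212402344), (47.55656051635742, 30.40639305114746), 0.102436862885952) 5.329504447171701 -57.378092809495875 -26.977142756755633
toolx [-1.42426287e-01  9.89805402e-01 -1.38229965e-04] tooly [ 0.98978461  0.14242239 -0.00650373] z [-0.00641774 -0.00106312 -0.99997884]
flange tilt [-8.13770153e-04 -3.23666424e-02  3.85747062e+00]
```

Run:
```python
from h import *
for f in("w7.npz","w8.npz"):
  c=dict(np.load(f));H=c["hand_eye"];Pt=cloud(c,H)
  for (r0,r1,c0,c1,n) in((225,355,245,325,"block"),(150,195,235,330,"flange")):
    q=Pt[r0:r1,c0:c1].reshape(-1,3);md=np.median(q[:,2]);q=q[abs(q[:,2]-md)<4]
    A=np.c_[q[:,:2],np.ones(len(q))];print(f,n,np.linalg.lstsq(A,q[:,2],rcond=None)[0].round(4),md.round(2),q[:,1].min().round(1),q[:,1].max().round(1))
c=dict(np.load("w8.npz"));P=cloud(c);q=P[45:125,264:308].reshape(-1,3);q=q[abs(q[:,2]-66)<5];A=np.c_[q[:,:2],np.ones(len(q))];print(np.linalg.lstsq(A,q[:,2],rcond=None)[0].round(4))
```

```text
w7.npz block [ 3.50000e-03 -9.20000e-03 -2.70319e+01] -26.85 -32.6 22.9
w7.npz flange [-1.3000e-03  1.3700e-02  5.8415e+00] 5.22 -55.7 -36.1
w8.npz block [ 3.30000e-03 -9.00000e-03 -2.69492e+01] -26.77 -32.7 22.7
w8.npz flange [-1.0000e-03  1.4000e-02  5.9455e+00] 5.31 -55.7 -36.1
[-2.00000e-04  1.10000e-03  6.65887e+01]
```

```bash
python3 -m crank '[[[0.2,-3,0,0,0,0,1],[0.2,-3.1,0,0,0,0,1],[0,-3,0,0,0,0,1],[0,0,3,0,0,0,1],[0,0,4,0,0,0,1],[0,0,4,0,0,0,1],[0,0,3.1,0,0,0,1],[0,0,1,0,0,0,1],[0,0,0,0,0,0,1],[0,0,0,0,0,0,1]]]'
python3 - <<'E'
from h import *
from station import sense,camera
s=sense();print(s["position"],s["tool_rot"],s["ft_force"])
c=camera("wrist");c["pose"]=toolT(s)@c["hand_eye"];np.savez("w9.npz",**c);cv2.imwrite("pics/w9.png",c["image"])
print("toolyaw",np.degrees(np.arctan2(*toolT(s)[1::-1,1])))
cv2.imwrite("pics/w9z.png",cv2.resize(c["image"][120:220,210:360],None,fx=5,fy=5,interpolation=cv2.INTER_CUBIC))
E
```

```text
clock: 12.02
position: [602.3, 69.7, 124.8]
tool_rot: [0.001, 0.654, 0.756, 0.001]
ft_force: [0.9, 0.2, -4.2]
finger_gap: 42.8
[602.3136498   69.73167565 124.78384561] [8.95440549e-04 6.54023066e-01 7.56473821e-01 6.20902873e-04] [ 0.9018537   0.21347777 -4.19201846]
toolyaw 8.308743776035628
```

View pics/w9.png

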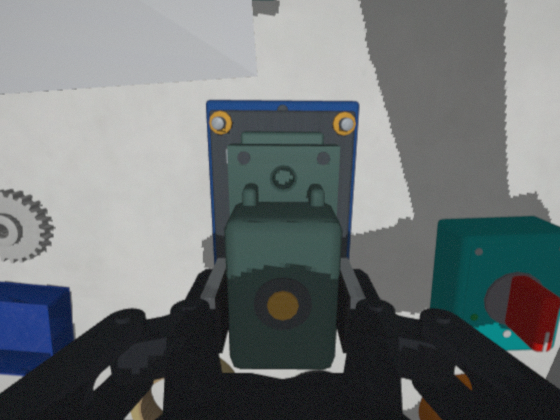

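View pics/w9z.png

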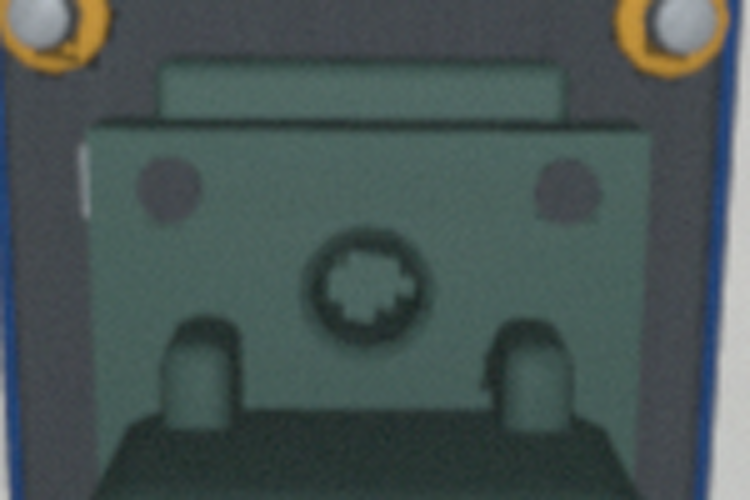

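```bash
python3 -m crank '[[[-0.1,-0.2,1,0,0,0,1],[0,0,0.8,0,0,0,1],[0,0,0,0,0,0,1],[0,0,0,0,0,0,1]]]'
python3 - <<'E'
from h import *
from station import sense,camera
s=sense();print(s["position"],s["tool_rot"],s["ft_force"],s["torque"])
c=camera("wrist");c["pose"]=toolT(s)@c["hand_eye"];np.savez("w10.npz",**c)
print("toolyaw",np.degrees(np.arctan2(*toolT(s)[1::-1,1])))
cv2.imwrite("pics/w10z.png",cv2.resize(c["image"][120:220,210:360],None,fx=5,fy=5,interpolation=cv2.INTER_CUBIC))
E
```

```text
clock: 12.4
position: [599.4, 67.6, 105.1]
tool_rot: [-0.0, 0.655, 0.756, -0.0]
ft_force: [0.5, 0.7, -3.3]
finger_gap: 43.1
[599.42507145  67.59565514 105.07738309] [-1.85494242e-04  6.54742498e-01  7.55851913e-01 -3.35692501e-04] [ 0.53002307  0.69763895 -3.31701249] [ 0.00848867 -0.07573536 -0.08374841]
toolyaw 8.199733996724857
```

View pics/w10z.png

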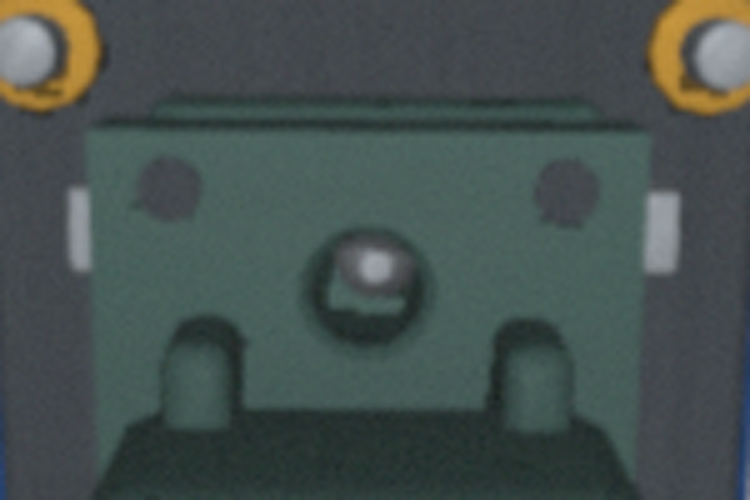

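Run:
```python
from h import *
c=dict(np.load("w10.npz"));H=c["hand_eye"];f=lambda x,y,z:plane(c,210+x/5.-.4,120+y/5.-.4,z,H).round(2)
print("dowel",f(377,265,21.1),"hole",f(368,287,5.5))
# face corners far edge (tool y=-56) on z=66 plane
print("lower edge", f(165,97,39.1),f(590,97,39.1),"upper edge",f(88,126,5.5),f(650,130,5.5))
g=cv2.cvtColor(c["image"],cv2.COLOR_BGR2GRAY);
```

```text
dowel [  1.5  -43.19  21.1 ] hole [  0.6  -43.92   5.5 ]
lower edge [-20.36 -57.63  39.1 ] [ 23.65 -57.66  39.1 ] upper edge [-23.18 -57.72   5.5 ] [ 24.51 -57.42   5.5 ]
```

```bash
python3 -m crank '[[[0.09,0.04,0,0,0,0,1],[0,0,0,0,0,0,1],[0,0,0,0,0,0,1],[0,0,0.4,0,0,0,1],[0,0,0.3,0,0,0,1],[0,0,0,0,0,0,1],[0,0,0,0,0,0,1]]]'
python3 - <<'E'
from h import *
from station import sense,camera
s=sense();print(s["position"],s["tool_rot"],s["ft_force"],s["torque"])
c=camera("wrist");c["pose"]=toolT(s)@c["hand_eye"];np.savez("w11.npz",**c)
cv2.imwrite("pics/w11z.png",cv2.resize(c["image"][120:220,210:360],None,fx=5,fy=5,interpolation=cv2.INTER_CUBIC))
E
```

```text
clock: 13.03
position: [599.7, 68.6, 97.8]
tool_rot: [-0.0, 0.655, 0.756, -0.0]
ft_force: [0.2, -0.0, -3.3]
finger_gap: 42.8
[599.69088329  68.63575625  97.81995841] [-2.44627648e-04  6.54667654e-01  7.55916638e-01 -4.89488182e-04] [ 0.23751678 -0.03624904 -3.25895293] [ 0.02459804 -0.0446608   0.00102495]
```

View pics/w11z.png

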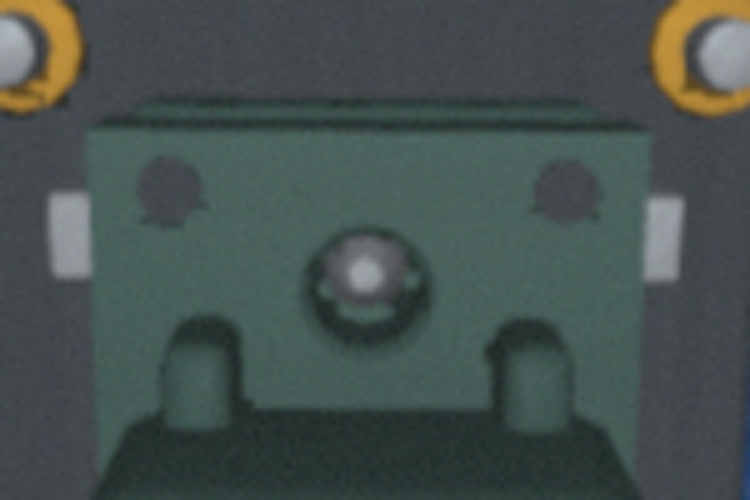

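The dowel tip (zoom 365,272) is centred across the hole (367,287) and there's no contact force. Continuing down.

```bash
python3 -m crank '[[[0,0,0.3,0,0,0,1],[0,0,0.3,0,0,0,1],[0,0,0,0,0,0,1],[0,0,0,0,0,0,1]]]'
python3 - <<'E'
from h import *
from station import sense,camera
s=sense();print(s["position"],s["tool_rot"],s["ft_force"],s["torque"])
c=camera("wrist");c["pose"]=toolT(s)@c["hand_eye"];np.savez("w12.npz",**c)
cv2.imwrite("pics/w12z.png",cv2.resize(c["image"][120:220,210:360],None,fx=5,fy=5,interpolation=cv2.INTER_CUBIC))
E
```

```text
clock: 13.42
position: [599.8, 68.6, 91.9]
tool_rot: [-0.0, 0.655, 0.756, -0.0]
ft_force: [0.1, -0.2, -3.8]
finger_gap: 42.7
[599.76647633  68.64023815  91.93987191] [-1.85470940e-04  6.54709165e-01  7.55880787e-01 -3.32643503e-04] [ 0.14195469 -0.22998398 -3.79188971] [-0.01437708 -0.06491807 -0.00266622]
```

View pics/w12z.png

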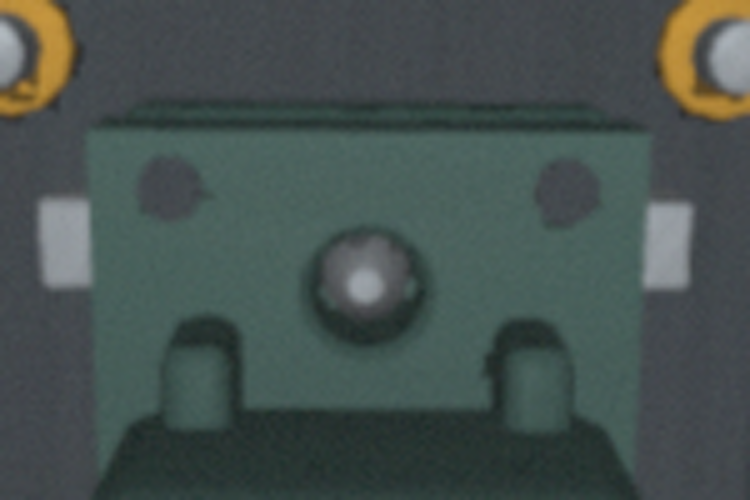

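```bash
python3 -m crank '[[[0,0,0.3,0,0,0,1],[0,0,0.3,0,0,0,1],[0,0,0.1,0,0,0,1],[0,0,0,0,0,0,1],[0,0,0,0,0,0,1]]]'
python3 -m crank '[[[0,0,0.1,0,0,0,1],[0,0,0,0,0,0,1],[0,0,0,0,0,0,1]]]'
```

```text
clock: 13.88
position: [600.0, 68.7, 85.2]
tool_rot: [-0.0, 0.655, 0.756, -0.0]
ft_force: [0.7, 0.3, -4.0]
finger_gap: 42.6
clock: 14.13
position: [600.0, 68.8, 84.3]
tool_rot: [0.0, 0.655, 0.756, 0.0]
ft_force: [0.3, -0.7, -3.3]
finger_gap: 42.7
```

```bash
python3 -m crank '[[[0,0,0.1,0,0,0,1],[0,0,0.1,0,0,0,1],[0,0,0,0,0,0,1],[0,0,0,0,0,0,1]]]'; python3 -m crank '[[[0,0,0.1,0,0,0,1],[0,0,0,0,0,0,1],[0,0,0,0,0,0,1]]]'
```

```text
clock: 14.47
position: [600.2, 68.8, 83.2]
tool_rot: [0.0, 0.655, 0.756, 0.0]
ft_force: [-2.9, -0.3, 3.3]
finger_gap: 42.6
clock: 14.72
position: [600.2, 68.8, 81.8]
tool_rot: [0.0, 0.655, 0.756, 0.0]
ft_force: [-2.4, 0.1, 3.9]
finger_gap: 42.6
```

```bash
python3 -m crank '[[[0,0,0.1,0,0,0,1],[0,0,0.1,0,0,0,1],[0,0,0.1,0,0,0,1],[0,0,0,0,0,0,1],[0,0,0,0,0,0,1]]]'; python3 -m crank '[[[0,0,0.1,0,0,0,1],[0,0,0.1,0,0,0,1],[0,0,0,0,0,0,1],[0,0,0,0,0,0,1]]]'
python3 - <<'E'
from h import *
from station import sense,camera
print(sense()["torque"])
c=camera("wrist");np.savez("w13.npz",**c)
cv2.imwrite("pics/w13.png",c["image"])
E
```

```text
clock: 15.13
position: [600.2, 68.8, 79.1]
tool_rot: [0.0, 0.655, 0.756, 0.0]
ft_force: [-4.4, -0.3, 7.0]
finger_gap: 42.5
clock: 15.47
position: [600.2, 68.8, 77.5]
tool_rot: [0.0, 0.655, 0.756, 0.0]
ft_force: [-4.7, 0.1, 9.8]
finger_gap: 42.1
[ 0.23493298  1.26171161 -0.08253135]
```

View pics/w13.png

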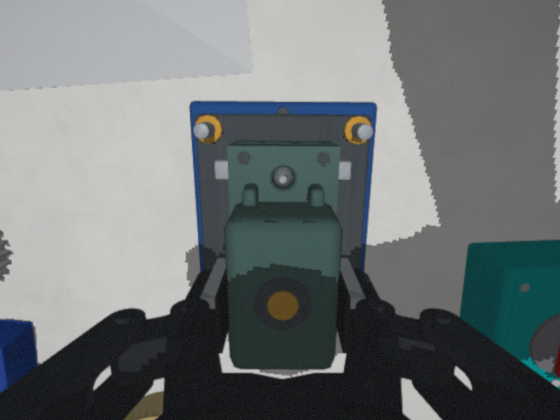

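```bash
python3 -m crank '[[[0,-0.04,0.1,0,0,0,1],[0,0,0.1,0,0,0,1],[0,0,0,0,0,0,1],[0,0,0,0,0,0,1]]]'; python3 -m crank '[[[0,0,0.1,0,0,0,1],[0,0,0,0,0,0,1],[0,0,0,0,0,0,1]]]'
```

```text
clock: 15.85
position: [600.2, 68.8, 76.0]
tool_rot: [0.001, 0.655, 0.756, 0.001]
ft_force: [-4.3, 1.3, 10.1]
finger_gap: 43.0
clock: 16.1
position: [600.2, 68.8, 75.6]
tool_rot: [0.001, 0.654, 0.756, 0.001]
ft_force: [-5.4, -0.1, 13.2]
finger_gap: 42.4
```

```bash
python3 -m crank '[[[0,-0.03,0.1,0,0,0,1],[0,0,0,0,0,0,1],[0,0,0,0,0,0,1]]]'; python3 -m crank '[[[0,-0.03,0.1,0,0,0,1],[0,0,0,0,0,0,1],[0,0,0,0,0,0,1]]]'
```

```text
clock: 16.35
position: [600.3, 68.8, 75.6]
tool_rot: [0.001, 0.654, 0.756, 0.001]
ft_force: [-6.7, -0.4, 16.5]
finger_gap: 42.8
clock: 16.6
position: [600.3, 68.9, 75.5]
tool_rot: [0.001, 0.654, 0.756, 0.001]
ft_force: [-8.3, 0.7, 20.9]
finger_gap: 43.1
```

```bash
python3 -m crank '[[[0,-0.1,0.1,0,0,0,1],[0,-0.05,0,0,0,0,1],[0,0,0,0,0,0,1],[0,0,0,0,0,0,1]]]'
python3 - <<'E'
from h import *
from station import sense,camera
s=sense();print(s["position"],s["tool_rot"],s["torque"],s["ft_force"])
T=toolT(s)
c=camera("wrist");c["pose"]=T@c["hand_eye"];np.savez("w14.npz",**c)
P=cloud(c);Pt=cloud(c,c["hand_eye"])
for (r0,r1,c0,c1,n) in((225,355,245,325,"block"),(150,195,235,330,"flange")):
    q=P[r0:r1,c0:c1].reshape(-1,3);md=np.median(q[:,2]);q=q[abs(q[:,2]-md)<4]
    A=np.c_[q[:,:2]-[598,68.5],np.ones(len(q))];print(n,np.linalg.lstsq(A,q[:,2],rcond=None)[0].round(4))
cv2.imwrite("pics/w14z.png",cv2.resize(c["image"][95:275,185:380],None,fx=3.3,fy=3.3,interpolation=cv2.INTER_CUBIC))
c=camera("scene");np.savez("s14.npz",**c);cv2.imwrite("pics/s14z.png",cv2.resize(c["image"][170:270,200:320],None,fx=5,fy=5,interpolation=cv2.INTER_CUBIC))
E
```

```text
clock: 16.93
position: [600.3, 68.8, 75.5]
tool_rot: [0.003, 0.654, 0.756, 0.003]
ft_force: [-4.6, 1.0, 22.6]
finger_gap: 42.5
[600.30632698  68.82131045  75.54460649] [0.00258438 0.65417598 0.75633337 0.00263455] [ 0.13126193  1.95927431 -0.1743642 ] [-4.61341052  0.97140626 22.63993139]
block [ 1.150000e-02 -2.800000e-03  1.026333e+02]
flange [-1.00000e-03 -1.00000e-04  7.04381e+01]
```

View pics/w14z.png

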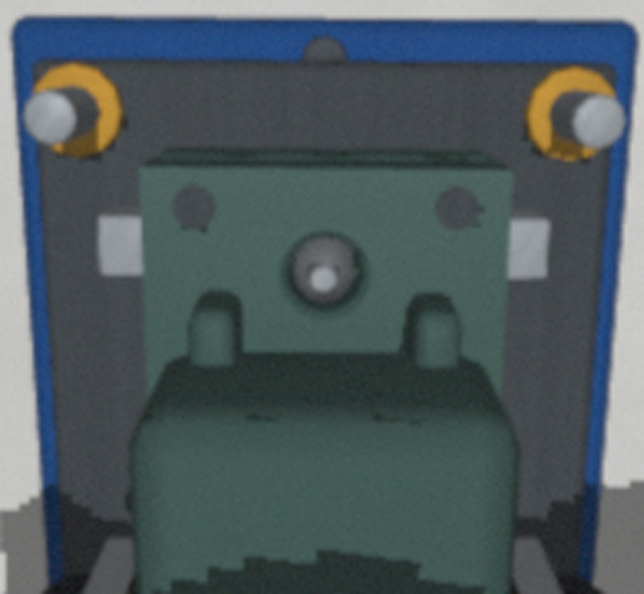

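View pics/s14z.png

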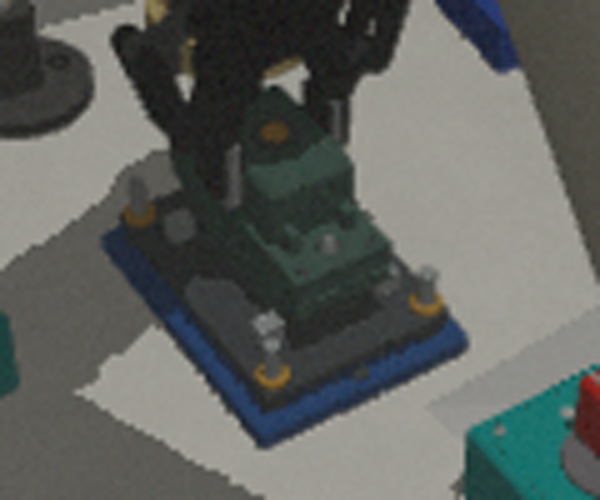

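Flange top reads 70.4 mm (70 expected at the stop). The moment of about 2 N·m suggests the pressure is biased to the −x end, with the tool about 0.4° tipped. I'll level it.

```bash
python3 -m crank '[[[0,0,0,0.5,0,0,1],[0,0,0,0,0,0,1],[0,0,0,0,0,0,1]]]'
python3 - <<'E'
from h import *
from station import sense
s=sense();print(s["torque"],s["ft_force"],"tilt deg",np.degrees(toolT(s)[2,:2]))
E
```

```text
clock: 17.28
position: [600.2, 68.8, 75.5]
tool_rot: [-0.0, 0.654, 0.756, -0.001]
ft_force: [-6.8, -0.4, 23.4]
finger_gap: 43.1
[ 0.13639478  1.85681045 -0.20991567] [-6.79429927 -0.43982823 23.44993563] tilt deg [-0.01904539 -0.08490381]
```

```bash
python3 -m crank '[[[0,-0.15,0,0.6,0,0,1],[0,0,0,0,0,0,1],[0,0,0,0,0,0,1]]]'
python3 - <<'E'
from h import *
from station import sense
s=sense();print(s["torque"],s["ft_force"],"tilt deg",np.degrees(toolT(s)[2,:2]))
E
```

```text
clock: 17.53
position: [600.1, 68.8, 75.5]
tool_rot: [-0.003, 0.654, 0.756, -0.003]
ft_force: [-4.0, -0.6, 19.9]
finger_gap: 42.7
[-0.04381311  0.83657806 -0.21436428] [-4.04855568 -0.57192169 19.89607813] tilt deg [-0.00409129 -0.48674105]
```

Run:
```python
from h import *
from station import sense,camera
s=sense();T=toolT(s)
c=camera("wrist");c["pose"]=T@c["hand_eye"];np.savez("w15.npz",**c)
cv2.imwrite("pics/w15z.png",cv2.resize(c["image"][95:275,185:380],None,fx=3.3,fy=3.3,interpolation=cv2.INTER_CUBIC))
def fit(Q,r):
    r0,r1,c0,c1=r;q=Q[r0:r1,c0:c1].reshape(-1,3);md=np.median(q[:,2]);q=q[abs(q[:,2]-md)<4]
    return np.linalg.lstsq(np.c_[q[:,:2],np.ones(len(q))],q[:,2],rcond=None)[0].round(4)
for f in("w8.npz","w13.npz","w14.npz","w15.npz"):
    c=dict(np.load(f));Pt=cloud(c,c["hand_eye"])
    print(f,"tool-frame block",fit(Pt,(225,355,245,325)),"flange",fit(Pt,(150,195,235,330)))
c=dict(np.load("w15.npz"));P=cloud(c);print("nest", fit(P,(125,150,255-40,255-25)), fit(P,(190,250,205,222)),fit(P,(190,250,345,360)), "flange",np.median(P[150:195,235:330,2]))
c=dict(np.load("w12.npz"));P=cloud(c);print("nest up",np.median(P[190,205:222,2]),[np.median(P[200:240,a:b,2]) for a,b in((207,220),(347,358))])
c=dict(np.load("w15.npz"));P=cloud(c);print("nest dn",[np.median(P[200:240,a:b,2]) for a,b in((207,220),(347,358))])
```

```text
w8.npz tool-frame block [ 3.30000e-03 -9.00000e-03 -2.69492e+01] flange [-1.0000e-03  1.4000e-02  5.9455e+00]
w13.npz tool-frame block [ 3.90000e-03 -9.10000e-03 -2.70415e+01] flange [5.0000e-04 2.0000e-03 5.1762e+00]
w14.npz tool-frame block [ 4.0000e-03 -3.7000e-03 -2.7113e+01] flange [-6.0000e-04  7.7000e-03  5.0711e+00]
w15.npz tool-frame block [ 3.00000e-03 -1.84000e-02 -2.71062e+01] flange [-1.0000e-03 -1.7000e-03  5.4008e+00]
nest [ -0.1609  -0.4569 128.2627] [-3.80000e-03  4.20000e-03  2.84872e+01] [ 1.00000e-04 -2.07000e-02  2.85253e+01] flange 70.47275757256318
nest up 34.59968956652742 [np.float64(34.321030195753835), np.float64(34.27993646190491)]
nest dn [np.float64(26.329585916179596), np.float64(26.294919467559424)]
```

View pics/w15z.png

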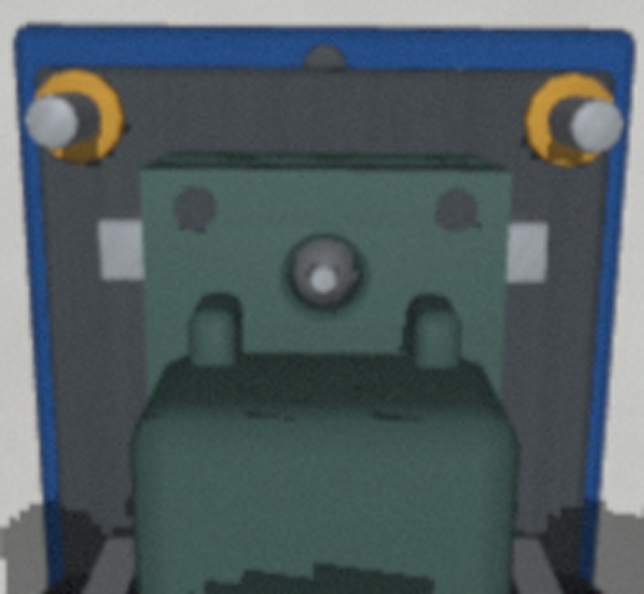

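```bash
python3 -m crank '[[[0,0,0.1,0,0,0,1],[0,0,0,0,0,0,1],[0,0,0,0,0,0,1],[0,0,0,0,0,0,1],[0,0,0,0,0,0,1],[0,0,0,0,0,0,1],[0,0,0,0,0,0,1],[0,0,0,0,0,0,1]]]'
python3 - <<'E'
from h import *
from station import sense,camera
s=sense();print(s["torque"],s["ft_force"],s["position"])
c=camera("top");cv2.imwrite("pics/t16.png",c["image"])
c=camera("wrist");c["pose"]=toolT(s)@c["hand_eye"];P=cloud(c);print("nest",[np.median(P[200:240,a:b,2]) for a,b in((207,220),(347,358))],"flange",np.median(P[150:195,235:330,2]))
E
```

```text
clock: 18.25
position: [600.1, 68.8, 75.5]
tool_rot: [-0.003, 0.654, 0.756, -0.003]
ft_force: [-7.1, -0.1, 24.9]
finger_gap: 42.5
[-0.00715493  1.3379839  -0.25423228] [-7.14882299 -0.14744803 24.8644814 ] [600.08140871  68.79966229  75.48268816]
nest [np.float64(26.298153955683446), np.float64(26.265635645400394)] flange 70.47068296549523
```

View pics/t16.png

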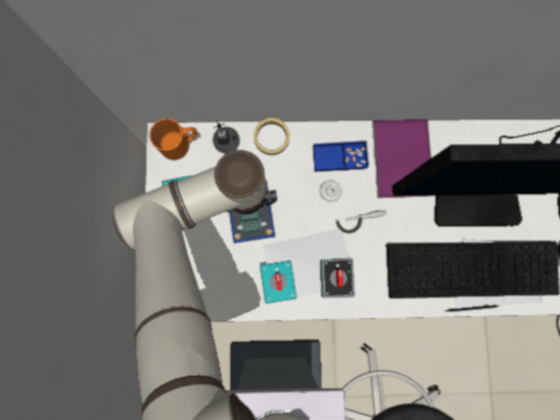

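The top view shows the knob back at rest (339,278) and the bystanders where they were. The nest has sunk 8.0 mm and about 28 N is being held. Handing in.

```bash
python3 -c "
from station import sign_off,sense
print(sign_off());s=sense();print(s['clock'],s['position'],s['ft_force'])"
```

```text
the job is handed in; nothing more can be done
None
the job is handed in; nothing more can be done
```

I turned the zero knob clockwise to its stop while the stand was empty. The torque jumped from about 0.2 to 1.1 N·m there, and the knob sprang back to rest when I let go. I then set the upper half onto both dowels and pressed the pair down, and handed the job in at about 18 s with the pair still held down.

**Last checks:**
- **Nest:** it is on its stop. The nest surface dropped from 34.3 to 26.3 mm, the full 8 mm, and the tool height stayed at 75.5 mm as I pushed harder.
- **Flush fit:** the flange top reads 70.5 mm, against 70 expected with the halves closed. It looked level at the end nearest the camera; the far end was hidden, so there I inferred the fit from the block's slope.
- **Force:** the wrist reads about 25 N upward, so about 28 N is on the lower half including the upper half's weight.
- **Other items:** the knob is at rest and nothing else visible in the last top view had moved. The arm partly hid one turquoise look-alike.

**Not perfect:** about 7 N of sideways load and 1.3 N·m of moment remained at the wrist. I had reduced the moment by levelling the tool, but my last extra push raised both a little. No lift or tilt showed because of it.

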